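# Tighten the loose tub and put it back on the shelf

## Robot

A 6-joint arm with a two-finger parallel gripper is mounted at the origin on the work surface. World frame = base frame: x ahead of the robot, y to its left, z up, the work surface at z = 0. Lengths are in mm, angles in rad, forces in N, time in s.
With the tool pointing down it reaches from about 275 to 1000 mm from the base axis. Payload 8.4 kg.
Tool frame: the origin (TCP) lies at the very end of the fingers, on their centre line; the grasp point (between the pads) lies 19 mm behind it; z points along the fingers, y is the direction in which the jaws open and shut (so a half turn about z gives the same grasp; the last joint's range is limited). The gripper opens to 85 mm and grips with 20 to 120 N. Pads are 22 mm wide; open, the fingers measure 114 mm over their backs; the gripper's body (76 mm by 85 mm) begins 54 mm behind the grasp point. The pads swing forward as they close: fully open they stand 13 mm farther back than shut.
Start: joints at [1.298, 0.353, 1.633, -0, 1.155, -0.002], TCP at [167.187, 602.226, 231.281] pointing down, gripper open.
Joint ranges: [-2.63, 2.63], [-0.92, 2.1], [0.06, 2.66], [-1.3, 4.44], [0, 2.69], [-3.02, 3.02]. Speed limits (rad/s): [2.22, 2.22, 2.79, 3.14, 3.14, 3.14].

## Interface

Orientations are given as [roll, pitch, yaw] about the fixed x, y, z axes, in that order (R = Rz(yaw) Ry(pitch) Rx(roll)).
In Python, from rig import sense, grab_frame, get_calibration, sign_off, boxes_of, trace gives the robot as it stands.
- The arm moves only by the tool servo_tool, never from a script. Its argument "rows" is a list of rows, each a list of 3 entries, a list of its own where there are three numbers: the finger opening in mm, from 0 to 85.4, then the shift along the tool's x, y, z in mm, then the turn, a rotation vector about the tool's x, y, z in degrees. A call has 1 to 8 rows; each row shifts and turns the commanded pose from where the row before left it, along the tool's axes as they then stand; what a row does not reach is not made up. A row lasts 1/8 s, in which the tool goes at most 62.5 mm and 10.7 degrees, less where a joint would pass 70% of its speed; a pose out of reach is approached as far as the arm can. A call is refused whole if a number of a shift passes 62.5 or a number of a turn 10.7, either way. A call with a gripper value outside its range is refused whole. The fingers move at their own pace and stop on an object; "force" is the grip in N (left out, the last holds). Time passes only in rows, so rows that do not move let the fingers close. It gives the time, the measured TCP pose, the force and the opening at its end, in the units of the state.
- sense(): the state, without advancing time (a new reading comes with each control period).
- grab_frame(name): name is "side" or "top"; returns the picture (384x512x3 uint8, blue, green, red); there is no depth.
- get_calibration(name): a dict with "intrinsics" (3x3 intrinsics, pixels), "world_to_cam" (4x4, takes a point from world to camera coordinates). Camera axes: x right, y down, z forward; pixel columns grow to the right and rows downward; lengths in mm; the calibration is good to about 2 mm. A picture is of the moment at which its call begins. get_calibration takes no time and is no camera call.
- sign_off(): hands the job in, once; it reports no verdict.
Trained networks look in the newest picture that a camera, given by its name, has taken for a name from the list of things; names that differ only in an ending like _2 or _b are one class to them, and where a whole thing is asked for, a point or a joint stands for the part that bears it (a point fixed in the world has none). Each returns a list of dicts, best first, with "conf" (0 to 1); they miss things now and then, are a little off and sometimes report something else, mostly with a low value. They report only what shows in the picture. A call takes as long as a camera call. They do not tell look-alikes from the thing itself.
- boxes_of(camera, thing): "centre" ([x, y, z] in mm, in the coordinates of the camera as it stood for that picture, good to about 4 mm: the middle of the surface that is visible of it).
- trace(camera, thing): "mask" (384x512 bool, what is visible of it).
The state is a dict: "clock": time; "qpos": joint angles; "qvel": joint speeds; "joint_efforts": joint torques, N m; "eef_pos": TCP position; "tcp_rot": TCP orientation; "contact_force": force on the tool from outside, world axes, zero at the start; "wrist_torque": the same for the moment, N m; "opening": opening from 0.0 (shut) to 1.0 (fully open).
Only numpy, scipy, OpenCV 4.12 (cv2) and the standard library are available. Lean on these libraries where they do the work, as an engineer would, in place of code of your own. Each camera call takes 0.05 s, during which the arm holds its last target. There are 200 camera calls.

## Task

One of the three black screw-top tubs on the grey shelf has a loose cap: find it, carry it by its body (not by the loose cap) to the yellow-fenced cradle on the bench and let it stand there so that it cannot turn. Screw its blue cap fully home there, then lift the tub out by the cap, as a tug that proves it holds, and set it back upright, without dropping it, in the place on the shelf it came from. Leave the other tubs with their caps, and everything else, as they are.

Things in the scene. Friction and masses are not known exactly. Their poses are not given: they have to be found in the camera images.
- tub_a_mid (a point): Black square screw-top tub, 56 x 56 mm, 70 mm high to its flat shoulder, about 0.33 kg, with a round ribbed blue cap, 44 mm across, whose side runs from 72 to 96 mm above the tub's underside. Three alike, one with a loose cap. Point: on the tub's upright axis, 48 mm above its underside; z up, x and y square to the flat sides.
- tub_b_mid (a point): Black square screw-top tub, 56 x 56 mm, 70 mm high to its flat shoulder, about 0.33 kg, with a round ribbed blue cap, 44 mm across, whose side runs from 72 to 96 mm above the tub's underside. Three alike, one with a loose cap. Point: on the tub's upright axis, 48 mm above its underside; z up, x and y square to the flat sides.
- tub_c_mid (a point): Black square screw-top tub, 56 x 56 mm, 70 mm high to its flat shoulder, about 0.33 kg, with a round ribbed blue cap, 44 mm across, whose side runs from 72 to 96 mm above the tub's underside. Three alike, one with a loose cap. Point: on the tub's upright axis, 48 mm above its underside; z up, x and y square to the flat sides.
- cap_a (a joint): Turn of tub_a's blue cap (rad): 0 is fully home (hard stop), growing as it unscrews, counter-clockwise from above; it does not rise. When home, the white strokes on cap and tub corner line up. One of the three is loose, 0.5 to 1.2 rad short of home: it turns at 0.2 N m and stays where left; tight ones resist 0.6 N m.
- cap_b (a joint): Turn of tub_b's blue cap (rad): 0 is fully home (hard stop), growing as it unscrews, counter-clockwise from above; it does not rise. When home, the white strokes on cap and tub corner line up. One of the three is loose, 0.5 to 1.2 rad short of home: it turns at 0.2 N m and stays where left; tight ones resist 0.6 N m.
- cap_c (a joint): Turn of tub_c's blue cap (rad): 0 is fully home (hard stop), growing as it unscrews, counter-clockwise from above; it does not rise. When home, the white strokes on cap and tub corner line up. One of the three is loose, 0.5 to 1.2 rad short of home: it turns at 0.2 N m and stays where left; tight ones resist 0.6 N m.
- cradle: Aluminium plate 110 (x) x 100 (y) mm, 6 mm thick, fixed to the bench, with two yellow fences, 90 mm long, along its x axis. The channel between them is 62 mm wide, open at both ends; the fences lean outwards at the top, 27 mm above the bench. A tub stands on the plate mid-way, flat sides along the fences. Origin: centre of the plate's underside; z up.
- shelf: Fixed low grey laminate shelf, 170 (x) x 500 (y) mm, its flat top 50 mm above the bench. Origin: under its centre, at bench height; z up. The tubs and the charger stand in a row along y, about 130 mm apart.
- charger: White charger unit 85 x 65 x 45 mm standing in the row on the shelf; leave alone. Origin: centre of its underside.
- cube: Transparent acrylic storage cube, 79 mm wide, 74 mm high, on the bench; leave alone. Origin: centre of its underside.
- socket: Stainless socket, 26 mm across, 30 mm high, on the bench; leave alone. Origin: centre of its underside.
- screwdriver: Orange screwdriver lying on the bench in front of the shelf; leave alone. Origin: its underside, near mid-length.
- rail: Fixed steel rail along x at the left of the bench, 380 mm long, 256 mm high, holding a red torch and an aluminium tyre gauge on two hooks; keep clear. Origin: under its centre, at bench height.
Mind the look-alikes: they are no part of the job. There is more than one size of the cradle; the one meant has the size given above.

How it is judged:
By the outcome, as a careful person would: the job done as asked, in the order asked, and still so for the second after the job is handed in, with the robot touching nothing.
It also fails if it takes over 59 s, if anything falls off the work surface, if the arm or the gripper's body presses on something with over 40 N, if the wrist force passes 120 N, or if a joint passes its speed limit or range.

## Working session

There is one attempt and no reset: what is moved stays moved. The work goes in short steps, Python scripts to look and compute and a tool call to move; the robot and the scene stay as the last step left them, time stands still between calls to the robot, and variables do not carry over. Pictures are saved under pics/ and viewed, about 8 in all and at most 12, crops included, and the job is handed in when it is done.

Besides the shell and the picture viewer there is one more tool, called after "Request:" by a JSON object that holds its "fn" and its "kwargs". servo_tool: Moves the arm, as the interface text tells. Its arguments: {"type":"object","properties":{"rows":{"type":"array","items":{"type":"array"}},"force":{"type":"number"}},"required":["rows"]}

```bash
mkdir -p pics; cat > h.py <<'E'
import numpy as np,cv2
from rig import *
def w(cam,p):
    T=np.array(get_calibration(cam)["world_to_cam"]);return np.linalg.inv(T)@np.r_[p,1]
def proj(cam,P):
    c=get_calibration(cam);T=np.array(c["world_to_cam"]);K=np.array(c["intrinsics"])
    P=np.atleast_2d(P);q=(T[:3,:3]@P.T+T[:3,3:]);u=K@q;return (u[:2]/u[2]).T
def ray(cam,uv,z):
    c=get_calibration(cam);T=np.array(c["world_to_cam"]);K=np.array(c["intrinsics"])
    o=-T[:3,:3].T@T[:3,3];d=T[:3,:3].T@np.linalg.solve(K,[uv[0],uv[1],1.]);return o+d*(z-o[2])/d[2]
E
python3 - <<'E'
from h import *
np.set_printoptions(precision=1,suppress=True)
a=grab_frame("side");b=grab_frame("top")
cv2.imwrite("pics/1s.png",a);cv2.imwrite("pics/1t.png",b)
for c in("top","side"):
    T=np.array(get_calibration(c)["world_to_cam"]);print(c,-T[:3,:3].T@T[:3,3])
    for t in["tub_a_mid","cap_a","cradle","shelf","charger"]:
        for d in boxes_of(c,t):print(c,t,round(d["conf"],2),w(c,d["centre"])[:3],proj(c,w(c,d["centre"])[:3]))
print(sense())
E
```

```text
top [ 388.7  121.6 1259. ]
top tub_a_mid 0.71 [524.5 316.8 118.2] [[185.3 180.1]]
top cap_a 0.74 [541.6 200.8 146.7] [[224.  174.3]]
top cap_a 0.54 [545.8  64.9 145.7] [[270.9 174.4]]
top cap_a 0.48 [525.  326.4 145.8] [[180.5 178.7]]
top cradle 0.86 [ 278.9 -357.4   10.3] [[398.2 266.9]]
top cradle 0.85 [ 527.6 -339.8    6.1] [[392.1 189.6]]
top cradle 0.66 [ 437.3 -190.2    1.3] [[345.8 215.9]]
top shelf 0.7 [527.2 144.   50.2] [[243.9 183.6]]
top charger 0.66 [540.6 -46.5  93.8] [[306.5 179.5]]
top charger 0.31 [539.6 204.3 123.8] [[223.3 176. ]]
side [ -167.1 -1058.9  1180.4]
side tub_a_mid 0.84 [521.2 311.2 108.4] [[238.4 166.1]]
side tub_a_mid 0.65 [ 702.5 -289.4   74. ] [[380.9 255.2]]
side cap_a 0.67 [547.1 195.1 148.6] [[259.9 171. ]]
side cap_a 0.61 [543.2  58.2 149. ] [[279.  191.9]]
side cradle 0.96 [ 528.4 -343.     6.2] [[344.1 303.4]]
side cradle 0.69 [ 440.4 -193.     7.2] [[291.9 281.1]]
side cradle 0.66 [ 270.5 -361.9   12. ] [[272.8 343.6]]
side shelf 0.77 [501.5  64.6  53.8] [[267.1 216.3]]
side shelf 0.61 [469.2 602.  152.5] [[193.1 124.8]]
side charger 0.72 [521.2 307.8 108.7] [[238.9 166.4]]
side charger 0.62 [528.7 -65.4  96. ] [[294.7 226.5]]
side charger 0.56 [ 704.7 -292.4   71.2] [[382.  256.2]]
side charger 0.19 [532.6 184.4 113. ] [[257.8 181.8]]
{'clock': 0.6, 'qpos': array([ 1.3,  0.4,  1.6, -0. ,  1.2, -0. ]), 'qvel': array([ 0., -0., -0.,  0., -0.,  0.]), 'joint_efforts': array([  0. , -60.5, -34.2,  -0. ,   0. ,   0. ]), 'eef_pos': array([167.2, 602.2, 231.3]), 'tcp_rot': array([-3.1,  0. ,  2.9]), 'contact_force': array([ 0.7,  0.1, -0.2]), 'wrist_torque': array([0., 0., 0.]), 'opening': 0.9960422903297913}
```

```bash
python3 - <<'E'
from h import *
b=cv2.imread("pics/1t.png");a=cv2.imread("pics/1s.png")
cr=cv2.resize(b[150:210,150:310],None,fx=5,fy=5,interpolation=cv2.INTER_CUBIC)
cr2=cv2.resize(b[160:300,320:440],None,fx=2.1,fy=2.1,interpolation=cv2.INTER_CUBIC)
cr3=cv2.resize(a[240:370,240:420],None,fx=2.2,fy=2.2,interpolation=cv2.INTER_CUBIC)
o=np.zeros((600,800,3),np.uint8);o[:300]=cr;o[300:300+cr2.shape[0],:cr2.shape[1]]=cr2;o[300:300+cr3.shape[0],300:300+cr3.shape[1]]=cr3
cv2.imwrite("pics/2.png",o)
E
```

```text
(no output)
```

View pics/1s.png

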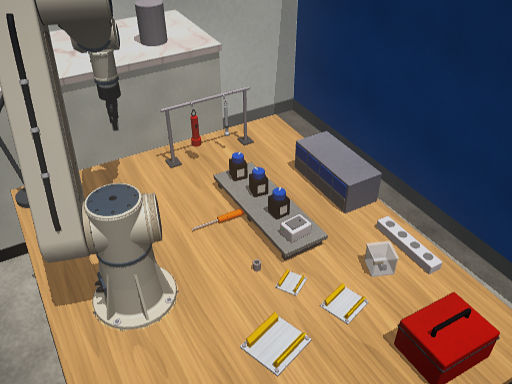

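View pics/2.png

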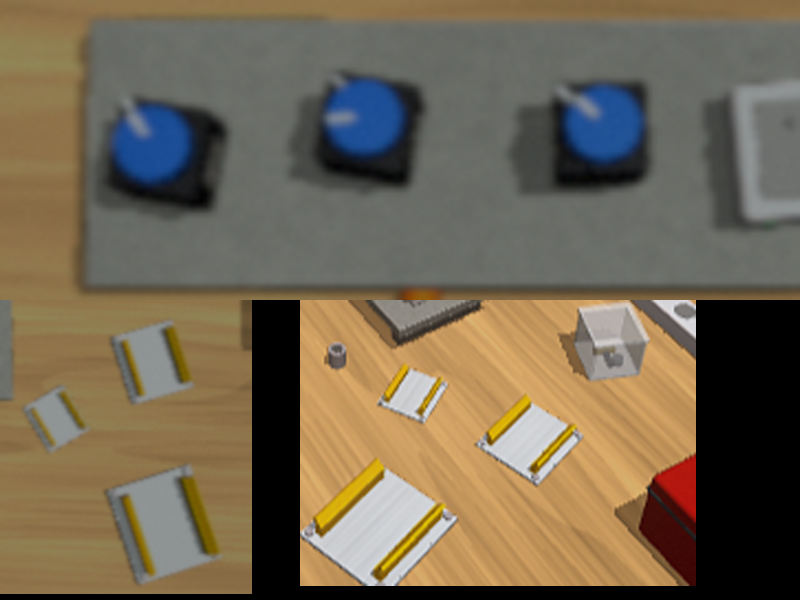

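The middle tub on the shelf, at top (223,175), is the loose one. Its cap stroke points left while the corner stroke points up-left; on the other two, (180,179) and (271,174), the strokes line up.

The cradle has three look-alikes in the top view: (398,267) large, (392,190) medium and (346,216) small. I'll measure their sizes and fit the tub pose next.

```bash
cat > fit.py <<'E'
from h import *
from scipy.optimize import minimize
def box(x,y,yaw,a,b,z0,z1):
    c,s=np.cos(yaw),np.sin(yaw)
    return [[x+c*u-s*v,y+s*u+c*v,z] for u in(-a/2,a/2) for v in(-b/2,b/2) for z in(z0,z1)]
def cyl(x,y,r,z0,z1):
    return [[x+r*np.cos(t),y+r*np.sin(t),z] for t in np.linspace(0,6.28,25) for z in(z0,z1)]
S=8
def sil(cam,parts):
    m=np.zeros((384*1,512),np.float32);big=np.zeros((384*4,512*4),np.uint8)
    for P in parts:
        h=cv2.convexHull(proj(cam,P).astype(np.float32))
        cv2.fillConvexPoly(big,np.round(((h+.5)*4-.5)*16).astype(np.int32),255,shift=4)
    return cv2.resize(big,(512,384),interpolation=cv2.INTER_AREA)/255.
def tubparts(p,z): return [box(p[0],p[1],p[2],56,56,z,z+70),cyl(p[0],p[1],22,z+72,z+96)]
def fit(masks,p0,parts):
    def f(q):
        p=[q[0],q[1],q[2]/100]+list(q[3:]);return sum(np.abs(sil(c,parts(p))-m).sum()/m.sum() for c,m in masks.items())
    best=None
    for dy in(-15,0,15):
        q0=np.array([p0[0],p0[1],p0[2]*100+dy]+list(p0[3:]))
        sim=np.vstack([q0]+[q0+d for d in np.eye(len(q0))*8])
        r=minimize(f,q0,method="Nelder-Mead",options=dict(initial_simplex=sim,xatol=.1,fatol=1e-4,maxiter=200))
        if best is None or r.fun<best.fun:best=r
    b=best.x;return np.r_[b[0],b[1],b[2]/100,b[3:]],best.fun
def tubmask(cam,img,xyz):
    u=proj(cam,xyz)[0];hsv=cv2.cvtColor(img,cv2.COLOR_BGR2HSV).astype(int)
    m=(hsv[...,2]<60)|((hsv[...,1]>120)&(abs(hsv[...,0]-110)<20))|0
    m=m.astype(np.uint8);m=cv2.morphologyEx(m,cv2.MORPH_CLOSE,np.ones((5,5),np.uint8))
    yy,xx=np.mgrid[:384,:512];m[(abs(xx-u[0])>24)|(abs(yy-u[1])>24)]=0
    n,l,st,ce=cv2.connectedComponentsWithStats(m)
    k=l[int(round(u[1])),int(round(u[0]))];m=(l==k).astype(np.uint8)
    h=cv2.findContours(m,0,2)[0];o=np.zeros_like(m);cv2.drawContours(o,h,-1,1,-1)
    return o.astype(float)
E
cat > m1.py <<'E'
from fit import *
np.set_printoptions(precision=3,suppress=True)
a={"side":cv2.imread("pics/1s.png"),"top":cv2.imread("pics/1t.png")}
vis=[]
for n,p in dict(left=(524,322,-.15),mid=(541,200,-.1),right=(544,65,0)).items():
    M={c:tubmask(c,a[c],[p[0],p[1],130]) for c in a}
    print(n,{c:m.sum() for c,m in M.items()})
    for sel in(["top"],["side"],["top","side"]):
        print(n,sel,fit({c:M[c] for c in sel},p,lambda q:tubparts(q,50)))
    for c in M: a[c]=a[c].copy()
for cam in("top","side"):
    grab_frame(cam)
    for d in trace(cam,"cradle"):
        m=d["mask"].astype(np.uint8);ct=max(cv2.findContours(m,0,1)[0],key=cv2.contourArea)[:,0]
        W=np.array([ray(cam,t,6)[:2] for t in ct]).astype(np.float32)
        print(cam,round(d["conf"],2),m.sum(),cv2.minAreaRect(W))
E
python3 m1.py
```

```text
left {'side': np.float64(596.0), 'top': np.float64(400.0)}
left ['top'] (array([524.926, 329.871,  -0.154]), np.float64(0.15896078431372548))
left ['side'] (array([527.357, 330.091,  -0.29 ]), np.float64(0.39462429267008814))
left ['top', 'side'] (array([525.348, 329.118,  -0.212]), np.float64(0.5741393604421634))
mid {'side': np.float64(906.0), 'top': np.float64(375.0)}
mid ['top'] (array([544.651, 208.089,  -0.128]), np.float64(0.1527111111111111))Traceback (most recent call last):
  File "m1.py", line 9, in <module>
    print(n,sel,fit({c:M[c] for c in sel},p,lambda q:tubparts(q,50)))
                ~~~^^^^^^^^^^^^^^^^^^^^^^^^^^^^^^^^^^^^^^^^^^^^^^^^^
  File "fit.py", line 23, in fit
    r=minimize(f,q0,method="Nelder-Mead",options=dict(initial_simplex=sim,xatol=.1,fatol=1e-4,maxiter=200))
    res = _minimize_neldermead(fun, x0, args, callback, bounds=bounds,
                               **options)
    fxr = func(xr)
    fx = function(np.copy(x), *(wrapper_args + args))
  File "fit.py", line 18, in f
    p=[q[0],q[1],q[2]/100]+list(q[3:]);return sum(np.abs(sil(c,parts(p))-m).sum()/m.sum() for c,m in masks.items())
                                              ~~~^^^^^^^^^^^^^^^^^^^^^^^^^^^^^^^^^^^^^^^^^^^^^^^^^^^^^^^^^^^^^^^^^^
  File "fit.py", line 18, in <genexpr>
    p=[q[0],q[1],q[2]/100]+list(q[3:]);return sum(np.abs(sil(c,parts(p))-m).sum()/m.sum() for c,m in masks.items())
                                                         ~~~^^^^^^^^^^^^
  File "fit.py", line 12, in sil
    h=cv2.convexHull(proj(cam,P).astype(np.float32))
                     ~~~~^^^^^^^
  File "h.py", line 6, in proj
    c=get_calibration(cam);T=np.array(c["world_to_cam"]);K=np.array(c["intrinsics"])
ValueError: time passes only in moves, steps and waits
```

```bash
python3 - <<'E'
s=open("h.py").read()
s=s.replace("def w(","_g=get_calibration\n_C={}\ndef get_calibration(c):\n    if c not in _C:_C[c]=_g(c)\n    return _C[c]\ndef w(")
open("h.py","w").write(s)
E
cat > m1.py <<'E'
from fit import *
np.set_printoptions(precision=3,suppress=True)
def capmask(cam,img,xyz,r=14):
    u=proj(cam,xyz)[0];hsv=cv2.cvtColor(img,cv2.COLOR_BGR2HSV).astype(int)
    m=((hsv[...,1]>110)&(abs(hsv[...,0]-110)<20)&(hsv[...,2]>50)).astype(np.uint8)
    yy,xx=np.mgrid[:384,:512];m[(abs(xx-u[0])>r)|(abs(yy-u[1])>r)]=0
    h=cv2.convexHull(np.argwhere(m)[:,::-1].astype(np.int32));o=np.zeros_like(m);cv2.fillConvexPoly(o,h,1)
    return o.astype(float)
def dark(cam,img,xyz,th,r=24):
    u=proj(cam,xyz)[0];m=(img.max(2)<th);yy,xx=np.mgrid[:384,:512];m[(abs(xx-u[0])>r)|(abs(yy-u[1])>r)]=0
    return m
if __name__=="__main__":
    a={"side":cv2.imread("pics/1s.png"),"top":cv2.imread("pics/1t.png")}
    for n,p in dict(left=(524,326,-.15),mid=(541,200,-.1),right=(544,65,0)).items():
        M={c:capmask(c,a[c],[p[0],p[1],135]) for c in a}
        f=lambda q:[cyl(q[0],q[1],22,122,146)]
        for sel in(["top"],["side"],["top","side"]):
            r=fit({c:M[c] for c in sel},p,f);print(n,sel,r[0][:2],r[1])
        x,y=r[0][:2]
        for th in(45,60,75):
            m=np.maximum(dark("top",a["top"],[x,y,100],th).astype(float),M["top"]);m=cv2.morphologyEx(m,cv2.MORPH_OPEN,np.ones((2,2)))
            sc=[(np.abs(sil("top",tubparts([x,y,t],50))-m).sum(),t) for t in np.arange(-.78,.78,.03)]
            print(th,m.sum(),sorted(sc)[:3])
        T=trace("top","tub_a_mid") if 0 else []
    for cam in("top","side"):
        grab_frame(cam)
        for d in trace(cam,"cradle"):
            m=d["mask"].astype(np.uint8);ct=max(cv2.findContours(m,0,1)[0],key=cv2.contourArea)[:,0]
            W=np.array([ray(cam,t,6)[:2] for t in ct]).astype(np.float32)
            print(cam,round(d["conf"],2),m.sum(),cv2.minAreaRect(W))
E
python3 m1.py
```

```text
left ['top'] [526.542 329.141] 0.10159313725490196
left ['side'] [528.646 331.209] 0.19629833241707897
left ['top', 'side'] [527.017 328.682] 0.31170743998533995
45 366.0 [(np.float64(120.20392156862746), np.float64(-0.1799999999999995)), (np.float64(120.52549019607842), np.float64(-0.14999999999999947)), (np.float64(121.13333333333333), np.float64(-0.23999999999999955))]
60 404.0 [(np.float64(102.87450980392157), np.float64(-0.08999999999999941)), (np.float64(103.13725490196079), np.float64(-0.14999999999999947)), (np.float64(103.5137254901961), np.float64(-0.05999999999999939))]
75 462.0 [(np.float64(119.2627450980392), np.float64(-0.14999999999999947)), (np.float64(120.94901960784313), np.float64(-0.1799999999999995)), (np.float64(120.98823529411764), np.float64(-0.11999999999999944))]
mid ['top'] [545.429 206.01 ] 0.12226890756302522
mid ['side'] [546.892 205.912] 0.21027721433400945
mid ['top', 'side'] [546.214 205.499] 0.34353387906886895
45 348.0 [(np.float64(102.27450980392157), np.float64(-0.08999999999999941)), (np.float64(102.40392156862745), np.float64(-0.1499999999999994
[... 1298 characters left out ...]
p 0.95 1944 ((281.65997314453125, -358.0780944824219), (147.5175018310547, 137.57455444335938), 19.551218032836914)
top 0.82 563 ((437.7000732421875, -192.06500244140625), (82.81172180175781, 74.44781494140625), 32.82252502441406)
top 0.71 1046 ((529.7666015625, -341.6140441894531), (111.98616027832031, 102.48037719726562), 18.687997817993164)
side 0.97 1062 ((530.5352783203125, -341.0248718261719), (121.79779052734375, 102.05369567871094), 18.787389755249023)
side 0.65 445 ((436.93267822265625, -192.22689819335938), (80.92259979248047, 74.01351165771484), 32.82266616821289)
side 0.59 2369 ((280.9247131347656, -356.7786865234375), (155.60113525390625, 140.40048217773438), 19.233110427856445)
```

The cradle at top (392,190) measures about 112 x 102 mm, so that is the right one, at (530,-341) with yaw about 18.7°. The middle tub is at about (545.5,206) with yaw about -6.5°. Next is a move planner.

```bash
cat > plan.py <<'E'
import sys,numpy as np
from rig import sense
from scipy.spatial.transform import Rotation as R
# usage: plan.py x,y,z,yawdeg [..]; prints rows of shift/turn from the sensed pose
s=sense();p=np.array(s["eef_pos"]);Rm=R.from_euler("xyz",s["tcp_rot"]);yaw=Rm.as_euler("xyz",degrees=True)
print("t",round(s["clock"],2),"pos",p.round(1),"rpy",yaw.round(1),"j6",round(s["qpos"][5],2),"F",np.round(s["contact_force"],1),"M",np.round(s["wrist_torque"],2),"op",round(s["opening"]*85.4,1))
yw=yaw[2]
V=float(sys.argv[1])
for a in sys.argv[2:]:
    t=np.array([float(v) for v in a.split(",")]);d=t[:3]-p;dy=(t[3]-yw+180)%360-180
    n=int(max(np.ceil(np.linalg.norm(d)/V),np.ceil(abs(dy)/9.5),1));print("n",n)
    for i in range(n):
        tp=t[:3]-d*(n-1-i)/n
        c,k=np.cos(np.radians(yw)),np.sin(np.radians(yw));e=tp-p
        sh=np.round([c*e[0]+k*e[1],k*e[0]-c*e[1],-e[2]],1)
        tz=round(-dy/n,1);print([sh.tolist(),[0,0,tz]])
        p=p+np.array([c*sh[0]+k*sh[1],k*sh[0]-c*sh[1],-sh[2]]);yw-=tz
E
python3 plan.py 55 545,206,225,173.5 545,206,150,173.5 545,206,80,173.5
```

```text
t 0.8 pos [167.2 602.2 231.3] rpy [180.   -0.  164.5] j6 -0.0 F [-0.1  0.8 -0.1] M [-0.    0.01  0.04] op 85.0
n 10
[[-47.0, -28.1, 0.6], [0, 0, np.float64(-0.9)]]
[[-46.6, -28.8, 0.7], [0, 0, np.float64(-0.9)]]
[[-46.1, -29.5, 0.6], [0, 0, np.float64(-0.9)]]
[[-45.6, -30.3, 0.6], [0, 0, np.float64(-0.9)]]
[[-45.1, -30.9, 0.7], [0, 0, np.float64(-0.9)]]
[[-44.7, -31.7, 0.6], [0, 0, np.float64(-0.9)]]
[[-44.2, -32.4, 0.6], [0, 0, np.float64(-0.9)]]
[[-43.6, -33.0, 0.7], [0, 0, np.float64(-0.9)]]
[[-43.1, -33.8, 0.6], [0, 0, np.float64(-0.9)]]
[[-42.6, -34.4, 0.6], [0, 0, np.float64(-0.9)]]
n 2
[[0.0, 0.0, 37.5], [0, 0, np.float64(-0.0)]]
[[0.0, 0.0, 37.5], [0, 0, np.float64(-0.0)]]
n 2
[[0.0, 0.0, 35.0], [0, 0, np.float64(-0.0)]]
[[0.0, 0.0, 35.0], [0, 0, np.float64(-0.0)]]
```

Request:
{"fn": "servo_tool", "kwargs": {"rows": [[85,[-16,-57,0],[0,0,0]],[85,[-16,-57,0],[0,0,-1]],[85,[-47,-20,0],[0,0,-1]],[85,[-47,-20,0],[0,0,-1]],[85,[-47,-20,0],[0,0,-1]],[85,[-47,-20,0],[0,0,-1]],[85,[-47,-20,0],[0,0,-1]],[85,[-47,-20,0],[0,0,-1]]], "force": 40}}

```text
clock: 1.8
eef_pos: [419.7, 306.8, 231.6]
tcp_rot: [3.141, 0.0, 2.993]
contact_force: [0.4, 0.3, 0.7]
opening: 0.995
```

```bash
python3 plan.py 55 545,206,225,173.5 545,206,80,173.5
```

```text
t 1.8 pos [419.7 306.8 231.6] rpy [180.    0.  171.5] j6 -0.79 F [0.4 0.3 0.7] M [0.04 0.04 0.02] op 85.0
n 3
[[-46.3, -27.1, 2.2], [0, 0, np.float64(-0.7)]]
[[-45.9, -27.6, 2.2], [0, 0, np.float64(-0.7)]]
[[-45.6, -28.1, 2.2], [0, 0, np.float64(-0.7)]]
n 3
[[-0.0, -0.0, 48.3], [0, 0, np.float64(0.0)]]
[[-0.0, -0.0, 48.4], [0, 0, np.float64(0.0)]]
[[-0.0, -0.0, 48.3], [0, 0, np.float64(0.0)]]
```

Request:
{"fn": "servo_tool", "kwargs": {"rows": [[85,[-46,-27,2],[0,0,-0.5]],[85,[-46,-27,2],[0,0,0]],[85,[-45,-28,2],[0,0,0]],[85,[0,0,20],[0,0,0]],[85,[0,0,20],[0,0,0]],[85,[0,0,0],[0,0,0]]]}}

```text
clock: 2.55
eef_pos: [541.3, 206.6, 183.9]
tcp_rot: [-3.14, -0.003, 3.001]
contact_force: [-0.8, -0.8, 0.9]
opening: 0.993
```

```bash
python3 plan.py 55 545,206,80,173.5
python3 - <<'E'
from h import *
a=grab_frame("side");b=grab_frame("top")
cv2.imwrite("pics/3s.png",a);cv2.imwrite("pics/3t.png",b)
A=cv2.resize(a[90:240,200:330],None,fx=3,fy=4-1,interpolation=2);B=cv2.resize(b[130:280,160:290],None,fx=3,fy=3,interpolation=2)
cv2.imwrite("pics/3.png",np.hstack([A,B]))
E
```

```text
t 2.55 pos [541.3 206.6 183.9] rpy [-1.799e+02 -1.000e-01  1.720e+02] j6 -1.07 F [-0.8 -0.8  0.9] M [-0.01  0.06 -0.04] op 84.8
n 2
[[-1.9, -0.0, 52.0], [0, 0, np.float64(-0.8)]]
[[-1.8, -0.1, 51.9], [0, 0, np.float64(-0.8)]]
```

View pics/3.png

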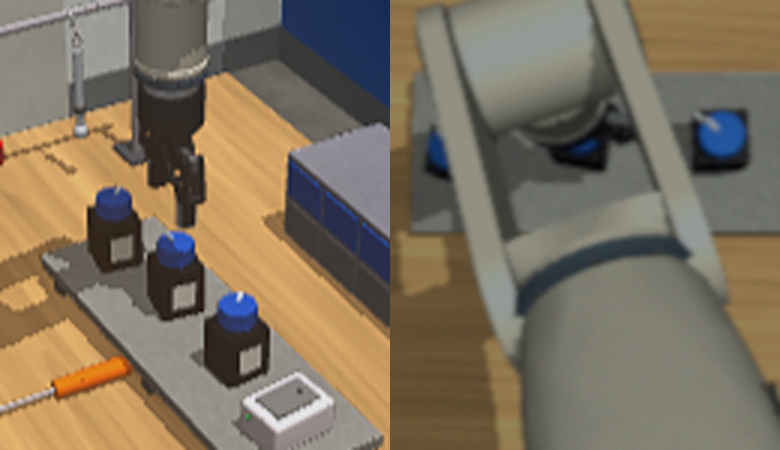

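The side view shows the gripper straight above the loose-cap tub, with the cap at crop (177,245) and clear of its neighbours. I'll descend.

Request:
{"fn": "servo_tool", "kwargs": {"rows": [[85,[-4,0,30],[0,0,-1]],[85,[0,0,30],[0,0,0]],[85,[0,0,24],[0,0,0]],[85,[0,0,20],[0,0,0]],[85,[0,0,0],[0,0,0]]]}}

```text
clock: 3.28
eef_pos: [545.7, 206.7, 81.0]
tcp_rot: [-3.141, -0.001, 3.02]
contact_force: [-0.6, -0.0, 1.1]
opening: 0.998
```

Request:
{"fn": "servo_tool", "kwargs": {"rows": [[45,[0,0,0],[0,0,0]],[45,[0,0,0],[0,0,0]],[45,[0,0,0],[0,0,0]],[45,[0,0,0],[0,0,0]]], "force": 40}}

```text
clock: 3.78
eef_pos: [547.2, 207.0, 82.9]
tcp_rot: [3.14, 0.002, 3.019]
contact_force: [0.1, -1.2, 7.3]
opening: 0.651
```

```bash
python3 plan.py 55 545,206,80,173.5
```

```text
t 3.77 pos [547.2 207.   82.9] rpy [1.799e+02 1.000e-01 1.730e+02] j6 -1.09 F [ 0.1 -1.2  7.3] M [-0.11  0.16  0.05] op 55.6
n 1
[[2.0, -1.2, 2.9], [0, 0, np.float64(-0.5)]]
```

Request:
{"fn": "servo_tool", "kwargs": {"rows": [[45,[0,0,-10],[0,0,0]],[45,[0,0,-25],[0,0,0]],[45,[0,0,-30],[0,0,0]],[45,[0,0,-30],[0,0,0]],[45,[0,0,-30],[0,0,0]]], "force": 60}}

```text
clock: 4.4
eef_pos: [545.8, 206.5, 207.7]
tcp_rot: [-3.142, -0.0, 3.019]
contact_force: [0.5, 0.6, -3.0]
opening: 0.649
```

```bash
python3 plan.py 50 530,-341,205,198.7
```

```text
t 4.4 pos [545.8 206.5 207.7] rpy [-180.   -0.  173.] j6 -1.09 F [ 0.5  0.6 -3. ] M [-0.02  0.03  0.01] op 55.4
n 11
[[-4.7, -49.6, 0.2], [0, 0, np.float64(-2.3)]]
[[-2.6, -49.7, 0.3], [0, 0, np.float64(-2.3)]]
[[-0.7, -49.8, 0.2], [0, 0, np.float64(-2.3)]]
[[1.4, -49.7, 0.3], [0, 0, np.float64(-2.3)]]
[[3.3, -49.7, 0.2], [0, 0, np.float64(-2.3)]]
[[5.3, -49.5, 0.3], [0, 0, np.float64(-2.3)]]
[[7.3, -49.3, 0.2], [0, 0, np.float64(-2.3)]]
[[9.3, -48.9, 0.3], [0, 0, np.float64(-2.3)]]
[[11.2, -48.5, 0.2], [0, 0, np.float64(-2.3)]]
[[13.2, -48.0, 0.3], [0, 0, np.float64(-2.3)]]
[[15.1, -47.5, 0.2], [0, 0, np.float64(-2.3)]]
```

Request:
{"fn": "servo_tool", "kwargs": {"rows": [[45,[-2,-25,0],[0,0,-1]],[45,[-4,-40,0],[0,0,-2]],[45,[-2,-46,0],[0,0,-2]],[45,[0,-46,0],[0,0,-2]],[45,[1,-46,0],[0,0,-2]],[45,[2,-46,0],[0,0,-2]],[45,[4,-46,0],[0,0,-2]],[45,[5,-46,0],[0,0,-2]]]}}

```text
clock: 5.4
eef_pos: [539.2, -136.6, 206.9]
tcp_rot: [-3.142, 0.0, -3.001]
contact_force: [1.6, 0.2, -3.1]
opening: 0.649
```

```bash
python3 plan.py 42 530,-341,205,198.7
```

```text
t 5.4 pos [ 539.2 -136.6  206.9] rpy [-180.    0. -172.] j6 -1.96 F [ 1.6  0.2 -3.1] M [-0.01 -0.04  0.03] op 55.4
n 5
[[7.5, -40.2, 0.4], [0, 0, np.float64(-2.1)]]
[[9.1, -39.9, 0.3], [0, 0, np.float64(-2.1)]]
[[10.4, -39.6, 0.4], [0, 0, np.float64(-2.1)]]
[[12.0, -39.2, 0.4], [0, 0, np.float64(-2.1)]]
[[13.3, -38.7, 0.4], [0, 0, np.float64(-2.1)]]
```

Request:
{"fn": "servo_tool", "kwargs": {"rows": [[45,[7,-40,0],[0,0,-2]],[45,[9,-40,0],[0,0,-2]],[45,[10,-39,0],[0,0,-2]],[45,[12,-39,0],[0,0,-2]],[45,[10,-28,0],[0,0,-2]],[45,[0,0,40],[0,0,0]],[45,[0,0,40],[0,0,0]],[45,[0,0,0],[0,0,0]]]}}

```text
clock: 6.4
eef_pos: [528.2, -326.0, 123.8]
tcp_rot: [3.137, -0.004, -2.828]
contact_force: [-0.5, 0.3, -2.5]
opening: 0.644
```

```bash
python3 plan.py 42 530,-341,80,198.7
python3 - <<'E'
from h import *
b=cv2.imread("pics/1t.png")
# fence measurement from start pictures: yellow pixels near the cradle
for cam,f in(("top","pics/1t.png"),("side","pics/1s.png")):
    im=cv2.imread(f);hsv=cv2.cvtColor(im,cv2.COLOR_BGR2HSV).astype(int)
    u=proj(cam,[530,-341,6])[0];m=((abs(hsv[...,0]-24)<7)&(hsv[...,1]>150)&(hsv[...,2]>90)).astype(np.uint8)
    yy,xx=np.mgrid[:384,:512];m[np.hypot(xx-u[0],yy-u[1])>26]=0
    n,l,s,c=cv2.connectedComponentsWithStats(m)
    for i in range(1,n):
        if s[i,4]>20:
            pts=np.argwhere(l==i)[:,::-1];W=np.array([ray(cam,q,16)[:2] for q in pts]);r=cv2.fitLine(W.astype(np.float32),2,0,.01,.01).ravel()
            print(cam,s[i,4],W.mean(0).round(1),cv2.minAreaRect(W.astype(np.float32)),np.degrees(np.arctan(r[1]/r[0])).round(1))
a=grab_frame("side");b=grab_frame("top")
cv2.imwrite("pics/4s.png",a);cv2.imwrite("pics/4t.png",b)
A=cv2.resize(a[210:340,290:420],None,fx=3,fy=3,interpolation=2);B=cv2.resize(b[130:260,320:450],None,fx=3,fy=3,interpolation=2)
cv2.imwrite("pics/4.png",np.hstack([A,B]))
E
```

```text
t 6.4 pos [ 528.2 -326.   123.8] rpy [ 179.7   -0.2 -162. ] j6 -2.44 F [-0.5  0.3 -2.5] M [ 0.04 -0.02  0.01] op 55.0
n 2
[[1.5, -7.4, 21.9], [0, 0, np.float64(-0.4)]]
[[1.5, -7.4, 21.9], [0, 0, np.float64(-0.4)]]
top 123 [ 541.1 -378.2] ((542.20703125, -377.769287109375), (84.85343170166016, 15.586627960205078), 18.31998062133789) 18.3
top 63 [ 517.9 -305.9] ((517.7409057617188, -305.9833679199219), (81.59596252441406, 7.2688493728637695), 18.612321853637695) 18.0
side 165 [ 521.4 -304.1] ((520.8109741210938, -304.6029357910156), (105.658447265625, 18.21126937866211), 18.787343978881836) 19.9
side 107 [ 542.4 -374.3] ((543.7909545898438, -373.76519775390625), (105.52335357666016, 11.328230857849121), 18.999500274658203) 19.0
```

View pics/4.png

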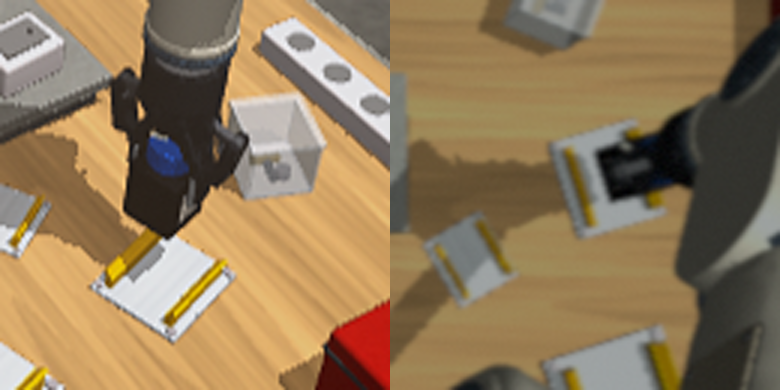

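The side view shows the tub held upright just inboard of the cradle, with both fences in sight. The fence fits average to a centre of (530,-341) and 18.6°. I'll shift about 15 mm and lower.

Request:
{"fn": "servo_tool", "kwargs": {"rows": [[45,[3,-15,10],[0,0,-0.8]],[45,[0,0,20],[0,0,0]],[45,[0,0,20],[0,0,0]],[45,[0,0,0],[0,0,0]],[45,[0,0,0],[0,0,0]]]}}

```text
clock: 7.12
eef_pos: [532.3, -342.4, 76.1]
tcp_rot: [3.141, -0.0, -2.814]
contact_force: [0.1, 0.4, -1.9]
opening: 0.648
```

```bash
python3 plan.py 42 530,-341,45,198.7
```

```text
t 7.12 pos [ 532.3 -342.4   76.1] rpy [ 180.    -0.  -161.2] j6 -2.47 F [ 0.1  0.4 -1.9] M [ 0.02 -0.02 -0.04] op 55.3
n 1
[[1.8, 2.0, 31.1], [0, 0, np.float64(0.1)]]
```

Request:
{"fn": "servo_tool", "kwargs": {"rows": [[45,[2,2,10],[0,0,0]],[45,[0,0,10],[0,0,0]],[45,[0,0,8],[0,0,0]],[45,[0,0,0],[0,0,0]]]}}

```text
clock: 7.62
eef_pos: [529.3, -340.9, 47.3]
tcp_rot: [3.14, -0.001, -2.814]
contact_force: [-0.8, 0.5, -2.9]
opening: 0.648
```

```bash
python3 plan.py 42 530,-341,39,198.7
```

```text
t 7.62 pos [ 529.3 -340.9   47.3] rpy [ 1.799e+02 -1.000e-01 -1.612e+02] j6 -2.47 F [-0.8  0.5 -2.9] M [-0.04 -0.02  0.01] op 55.3
n 1
[[-0.7, -0.3, 8.3], [0, 0, np.float64(0.1)]]
```

No contact with the fences so far. I'll lower in small steps.

Request:
{"fn": "servo_tool", "kwargs": {"rows": [[45,[0,0,4],[0,0,0]],[45,[0,0,2],[0,0,0]],[45,[0,0,2],[0,0,0]],[45,[0,0,0],[0,0,0]]]}}

```text
clock: 8.12
eef_pos: [529.7, -341.2, 40.2]
tcp_rot: [3.141, -0.0, -2.814]
contact_force: [0.3, -0.1, -2.2]
opening: 0.648
```

```bash
python3 plan.py 42 530,-341,39,198.7
```

```text
t 8.12 pos [ 529.7 -341.2   40.2] rpy [ 180.    -0.  -161.2] j6 -2.47 F [ 0.3 -0.1 -2.2] M [-0.04  0.   -0.01] op 55.4
n 1
[[-0.3, 0.1, 1.2], [0, 0, np.float64(0.1)]]
```

Request:
{"fn": "servo_tool", "kwargs": {"rows": [[45,[0,0,1.5],[0,0,0]],[45,[0,0,1],[0,0,0]],[45,[0,0,0],[0,0,0]]]}}

```text
clock: 8.5
eef_pos: [529.9, -341.4, 39.0]
tcp_rot: [-3.141, 0.0, -2.814]
contact_force: [-3.2, 0.6, 9.0]
opening: 0.65
```

Request:
{"fn": "servo_tool", "kwargs": {"rows": [[74,[0,0,0],[0,0,0]],[74,[0,0,0],[0,0,0]],[74,[0,0,-8],[0,0,0]],[74,[0,0,-16],[0,0,0]],[74,[0,0,-15],[0,0,0]],[74,[0,0,0],[0,0,0]]]}}

```text
clock: 9.25
eef_pos: [530.9, -342.0, 78.9]
tcp_rot: [-3.139, 0.002, -2.814]
contact_force: [-0.8, 0.8, 0.0]
opening: 0.864
```

Request:
{"fn": "servo_tool", "kwargs": {"rows": [[30,[0,0,0],[0,0,0]],[30,[0,0,0],[0,0,0]],[30,[0,0,0],[0,0,0]],[30,[0,0,0],[0,0,0]],[30,[0,0,0],[0,0,0]]], "force": 60}}

```text
clock: 9.88
eef_pos: [529.6, -341.3, 76.7]
tcp_rot: [3.141, -0.0, -2.814]
contact_force: [-0.4, -0.6, 3.4]
opening: 0.494
```

```bash
python3 plan.py 42 530,-341,78,198.7
python3 - <<'E'
from h import *
a=grab_frame("side");b=grab_frame("top")
cv2.imwrite("pics/5s.png",a);cv2.imwrite("pics/5t.png",b)
A=cv2.resize(a[230:330,300:400],None,fx=4,fy=4,interpolation=2);B=cv2.resize(b[140:240,340:440],None,fx=4,fy=4,interpolation=2)
cv2.imwrite("pics/5.png",np.hstack([A,B]))
E
```

```text
t 9.88 pos [ 529.6 -341.3   76.7] rpy [ 180.    -0.  -161.2] j6 -2.47 F [-0.4 -0.6  3.4] M [0.02 0.24 0.01] op 42.2
n 1
[[-0.4, 0.1, -1.3], [0, 0, np.float64(0.1)]]
```

View pics/5.png

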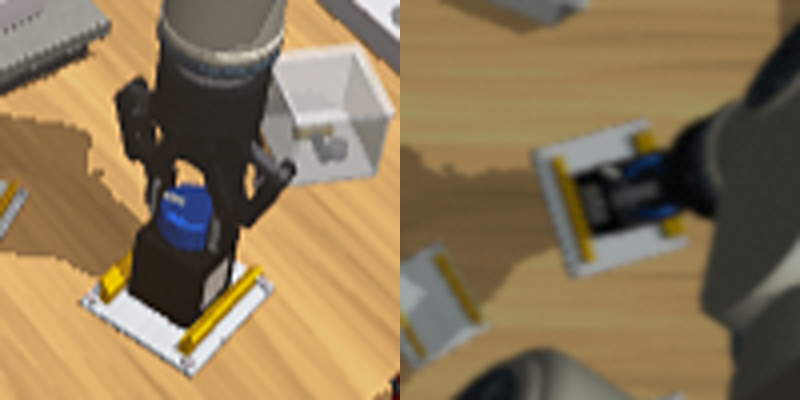

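The picture shows the tub standing upright between the fences at side-crop (180,260), with the fingers on the cap at (188,215). Now I'll screw clockwise, which is +z in the tool frame.

Request:
{"fn": "servo_tool", "kwargs": {"rows": [[30,[0,0,0],[0,0,3]],[30,[0,0,0],[0,0,5]],[30,[0,0,0],[0,0,5]],[30,[0,0,0],[0,0,5]],[30,[0,0,0],[0,0,0]]]}}

```text
clock: 10.6
eef_pos: [529.7, -341.1, 76.7]
tcp_rot: [3.141, -0.0, -3.127]
contact_force: [-1.1, 1.0, 2.1]
opening: 0.498
```

```bash
python3 plan.py 42 530,-341,78,198.7|head -1
```

```text
t 10.6 pos [ 529.7 -341.1   76.7] rpy [ 180.    -0.  -179.2] j6 -2.16 F [-1.1  1.   2.1] M [ 0.17  0.1  -0.03] op 42.6
```

Request:
{"fn": "servo_tool", "kwargs": {"rows": [[30,[0,0,0],[0,0,5]],[30,[0,0,0],[0,0,5]],[30,[0,0,0],[0,0,5]]]}}

```text
clock: 10.98
eef_pos: [529.7, -341.0, 76.7]
tcp_rot: [3.141, -0.0, 2.893]
contact_force: [-0.8, 0.8, 2.2]
opening: 0.499
```

```bash
python3 plan.py 42 530,-341,78,198.7|head -1; python3 - <<'E'
from h import *
a=grab_frame("side");b=grab_frame("top")
A=cv2.resize(a[230:330,300:400],None,fx=4,fy=4,interpolation=2);B=cv2.resize(b[140:240,340:440],None,fx=4,fy=4,interpolation=2)
cv2.imwrite("pics/6.png",np.hstack([A,B]))
E
```

```text
t 10.97 pos [ 529.7 -341.    76.7] rpy [180.   -0.  165.8] j6 -1.9 F [-0.8  0.8  2.2] M [0.24 0.12 0.15] op 42.6
```

View pics/6.png

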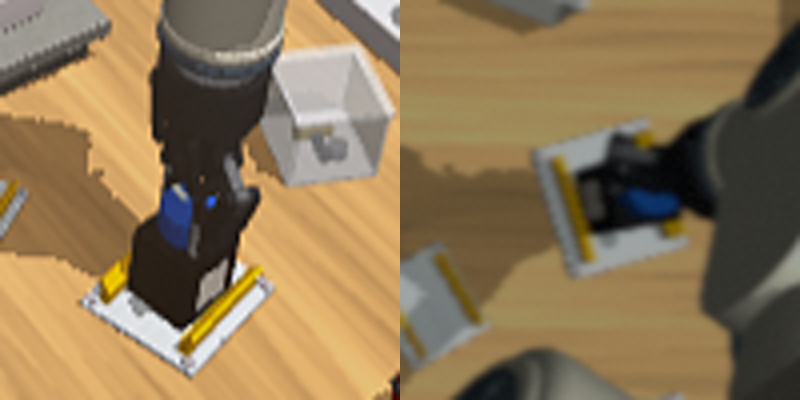

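The tub stays put against the fences while the cap turns with the fingers; 33° done so far. I'll continue and watch the moment.

Request:
{"fn": "servo_tool", "kwargs": {"rows": [[30,[0,0,0],[0,0,4]],[30,[0,0,0],[0,0,4]],[30,[0,0,0],[0,0,2]]]}}

```text
clock: 11.45
eef_pos: [529.8, -341.1, 76.7]
tcp_rot: [3.141, -0.0, 2.721]
contact_force: [-0.2, 1.2, 1.9]
opening: 0.495
```

```bash
python3 plan.py 42 530,-341,78,198.7|head -1
```

```text
t 11.45 pos [ 529.8 -341.1   76.7] rpy [180.   -0.  155.9] j6 -1.72 F [-0.2  1.2  1.9] M [0.29 0.06 0.17] op 42.3
```

Request:
{"fn": "servo_tool", "kwargs": {"rows": [[30,[0,0,0],[0,0,4]],[30,[0,0,0],[0,0,2]]]}}

```text
clock: 11.7
eef_pos: [529.8, -341.1, 76.7]
tcp_rot: [3.141, -0.0, 2.615]
contact_force: [0.1, 1.9, 1.7]
opening: 0.491
```

```bash
python3 plan.py 42 530,-341,78,198.7|head -1
```

```text
t 11.7 pos [ 529.8 -341.1   76.7] rpy [180.   -0.  149.8] j6 -1.62 F [0.1 1.9 1.7] M [ 0.34 -0.03  0.22] op 41.9
```

Request:
{"fn": "servo_tool", "kwargs": {"rows": [[30,[0,0,0],[0,0,4]],[30,[0,0,0],[0,0,2]]]}}

```text
clock: 11.95
eef_pos: [529.8, -341.2, 76.7]
tcp_rot: [3.141, -0.0, 2.509]
contact_force: [-0.4, 1.4, 1.2]
opening: 0.498
```

```bash
python3 plan.py 42 530,-341,78,198.7|head -1
```

```text
t 11.95 pos [ 529.8 -341.2   76.7] rpy [180.   -0.  143.8] j6 -1.51 F [-0.4  1.4  1.2] M [ 0.3  -0.06  0.21] op 42.5
```

Request:
{"fn": "servo_tool", "kwargs": {"rows": [[30,[0,0,0],[0,0,4]],[30,[0,0,0],[0,0,2]]]}}

```text
clock: 12.2
eef_pos: [529.8, -341.2, 76.7]
tcp_rot: [3.142, -0.0, 2.404]
contact_force: [-0.1, 1.1, 1.0]
opening: 0.495
```

```bash
python3 plan.py 42 530,-341,78,198.7|head -1
```

```text
t 12.2 pos [ 529.8 -341.2   76.7] rpy [180.   -0.  137.8] j6 -1.41 F [-0.1  1.1  1. ] M [ 0.27 -0.06  0.2 ] op 42.2
```

Request:
{"fn": "servo_tool", "kwargs": {"rows": [[30,[0,0,0],[0,0,4]],[30,[0,0,0],[0,0,2]]]}}

```text
clock: 12.45
eef_pos: [529.7, -341.2, 76.7]
tcp_rot: [-3.142, -0.0, 2.3]
contact_force: [0.9, 0.6, -0.0]
opening: 0.495
```

```bash
python3 plan.py 42 530,-341,78,198.7|head -1
```

```text
t 12.45 pos [ 529.7 -341.2   76.7] rpy [-180.    -0.   131.8] j6 -1.3 F [ 0.9  0.6 -0. ] M [ 0.3  -0.08  0.39] op 42.3
```

Request:
{"fn": "servo_tool", "kwargs": {"rows": [[30,[0,0,0],[0,0,3]],[30,[0,0,0],[0,0,1]]]}}

```text
clock: 12.7
eef_pos: [529.7, -341.2, 76.7]
tcp_rot: [-3.141, 0.0, 2.233]
contact_force: [0.5, 1.1, -0.4]
opening: 0.496
```

```bash
python3 plan.py 42 530,-341,78,198.7|head -1
```

```text
t 12.7 pos [ 529.7 -341.2   76.7] rpy [-180.    0.  128.] j6 -1.24 F [ 0.5  1.1 -0.4] M [ 0.33 -0.18  2.14] op 42.4
```

The moment jumped to 2.1 N m at yaw 128°, after about 68° of turning, so that is the hard stop. I'll ease the wind-up slightly, then lift by the cap.

Request:
{"fn": "servo_tool", "kwargs": {"rows": [[30,[0,0,0],[0,0,-3]],[30,[0,0,0],[0,0,0]],[30,[0,0,-5],[0,0,0]],[30,[0,0,-10],[0,0,0]],[30,[0,0,-20],[0,0,0]],[30,[0,0,-30],[0,0,0]],[30,[0,0,-30],[0,0,0]],[30,[0,0,0],[0,0,0]]], "force": 70}}

```text
clock: 13.7
eef_pos: [531.8, -342.6, 176.3]
tcp_rot: [3.139, 0.007, 2.282]
contact_force: [0.5, -0.1, -3.0]
opening: 0.488
```

```bash
python3 plan.py 42 530,-341,240,130|head -1
python3 - <<'E'
from h import *
a=grab_frame("side");b=grab_frame("top");cv2.imwrite("pics/7s.png",a);cv2.imwrite("pics/7t.png",b)
A=cv2.resize(a[200:320,300:400],None,fx=4,fy=4,interpolation=2);B=cv2.resize(b[130:250,340:440],None,fx=4,fy=4,interpolation=2)
cv2.imwrite("pics/7.png",np.hstack([A,B]))
E
```

```text
t 13.7 pos [ 531.8 -342.6  176.3] rpy [179.9   0.4 130.7] j6 -1.29 F [ 0.5 -0.1 -3. ] M [ 0.04 -0.04 -0.05] op 41.7
```

View pics/7.png

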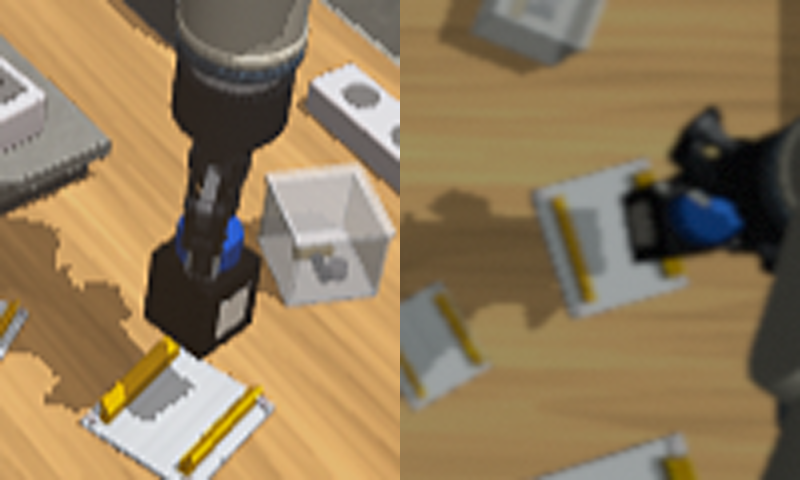

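Lifted cleanly by the cap; the moments vanished and the weight of about 3 N is carried. I'll estimate the tub's yaw and offset in the hand from its bottom corners, at side-crop (147,310), (197,357) and (252,318).

```bash
python3 - <<'E'
from fit import *
from scipy.optimize import least_squares
obs=np.array([[147,310],[197,357],[252,318]])/4+[300,200]-.4
def c(q,z):
    b=np.array(box(q[0],q[1],np.radians(q[2]),56,56,z,z+1))[::2];return proj("side",b)
for z in(103.5,105.6,107):
  def f(q):
    u=c(q,z);u=u[np.argsort(u[:,0])];i=[0,None,3];front=u[np.argmax(u[:,1])]
    return (np.array([u[0],front,u[3]])-obs).ravel()
  for y0 in(5,20):
    r=least_squares(f,[530,-341,y0],diff_step=1e-3);print(z,r.x,r.cost)
b=cv2.imread("pics/7t.png")
for y0 in (8,11,14,17): # left edge slope in top view, shoulder z=176
    P=np.array(box(531,-341,np.radians(y0),56,56,175.6,176))[::2];print(y0,((proj("top",P)-[340,130])*4+400*np.array([1,0])).round(0).tolist())
E
```

```text
103.5 [ 539.3940942  -336.08636556    7.96301865] 0.9654787193610478
103.5 [ 539.39408418 -336.08635844    7.96307496] 0.9654787207285138
105.6 [ 538.0325248  -337.47118575    7.97003859] 1.0082977582516301
105.6 [ 538.03251323 -337.47117752    7.97010364] 1.008297759894386
107 [ 537.12481201 -338.39439119    7.9747378 ] 1.0379130455025496
107 [ 537.12480213 -338.39438415    7.97479336] 1.0379130468965214
8 [[743.0, 245.0], [665.0, 253.0], [731.0, 167.0], [653.0, 175.0]]
11 [[745.0, 243.0], [667.0, 255.0], [729.0, 165.0], [652.0, 178.0]]
14 [[746.0, 240.0], [670.0, 257.0], [726.0, 163.0], [650.0, 180.0]]
17 [[748.0, 238.0], [672.0, 258.0], [724.0, 162.0], [649.0, 182.0]]
```

Request:
{"fn": "servo_tool", "kwargs": {"rows": [[30,[0,0,-25],[0,0,0]],[30,[0,0,-30],[0,0,0]],[30,[0,0,-15],[0,0,0]],[30,[0,0,0],[0,0,0]]]}}

```text
clock: 14.3
eef_pos: [530.0, -341.4, 241.9]
tcp_rot: [3.141, 0.001, 2.283]
contact_force: [-0.2, -0.2, -3.1]
opening: 0.496
```

```bash
python3 plan.py 42 546,206,246,112.2
```

```text
t 14.3 pos [ 530.  -341.4  241.9] rpy [180.    0.  130.8] j6 -1.29 F [-0.2 -0.2 -3.1] M [-0.03 -0.   -0.02] op 42.4
n 14
[[28.9, 26.4, -0.3], [0, 0, np.float64(1.3)]]
[[29.4, 25.7, -0.3], [0, 0, np.float64(1.3)]]
[[30.0, 25.1, -0.3], [0, 0, np.float64(1.3)]]
[[30.6, 24.4, -0.3], [0, 0, np.float64(1.3)]]
[[31.2, 23.7, -0.2], [0, 0, np.float64(1.3)]]
[[31.6, 22.9, -0.3], [0, 0, np.float64(1.3)]]
[[32.2, 22.3, -0.3], [0, 0, np.float64(1.3)]]
[[32.7, 21.5, -0.3], [0, 0, np.float64(1.3)]]
[[33.1, 20.8, -0.3], [0, 0, np.float64(1.3)]]
[[33.6, 20.0, -0.3], [0, 0, np.float64(1.3)]]
[[34.1, 19.2, -0.3], [0, 0, np.float64(1.3)]]
[[34.5, 18.5, -0.3], [0, 0, np.float64(1.3)]]
[[34.9, 17.6, -0.3], [0, 0, np.float64(1.3)]]
[[35.3, 16.9, -0.3], [0, 0, np.float64(1.3)]]
```

Request:
{"fn": "servo_tool", "kwargs": {"rows": [[30,[15,13,0],[0,0,1]],[30,[29,26,0],[0,0,1.3]],[30,[30,25,0],[0,0,1.3]],[30,[30,25,0],[0,0,1.3]],[30,[31,24,0],[0,0,1.3]],[30,[31,23,0],[0,0,1.3]],[30,[32,23,0],[0,0,1.3]],[30,[32,22,0],[0,0,1.3]]]}}

```text
clock: 15.3
eef_pos: [539.0, -47.2, 240.1]
tcp_rot: [-3.14, -0.001, 2.105]
contact_force: [0.1, 0.2, -2.9]
opening: 0.49
```

```bash
python3 plan.py 42 546,206,246,112.2
```

```text
t 15.3 pos [539.  -47.2 240.1] rpy [-1.799e+02 -1.000e-01  1.206e+02] j6 -0.62 F [ 0.1  0.2 -2.9] M [ 0.   -0.05  0.01] op 41.9
n 7
[[30.6, 19.3, -0.8], [0, 0, np.float64(1.2)]]
[[31.0, 18.6, -0.9], [0, 0, np.float64(1.2)]]
[[31.4, 18.0, -0.8], [0, 0, np.float64(1.2)]]
[[31.8, 17.4, -0.9], [0, 0, np.float64(1.2)]]
[[32.1, 16.6, -0.8], [0, 0, np.float64(1.2)]]
[[32.4, 16.0, -0.8], [0, 0, np.float64(1.2)]]
[[32.8, 15.3, -0.9], [0, 0, np.float64(1.2)]]
```

Request:
{"fn": "servo_tool", "kwargs": {"rows": [[30,[31,19,-1],[0,0,1.2]],[30,[31,19,-1],[0,0,1.2]],[30,[31,18,-1],[0,0,1.2]],[30,[32,17,-1],[0,0,1.2]],[30,[32,17,-1],[0,0,1.2]],[30,[32,16,0],[0,0,1.2]],[30,[20,9,0],[0,0,1]],[30,[0,0,0],[0,0,0]]]}}

```text
clock: 16.3
eef_pos: [545.3, 191.2, 245.0]
tcp_rot: [-3.139, -0.0, 1.965]
contact_force: [-0.1, -0.2, -2.6]
opening: 0.494
```

```bash
python3 plan.py 42 546,206,140,112.2
```

```text
t 16.3 pos [545.3 191.2 245. ] rpy [-179.9   -0.   112.6] j6 -0.06 F [-0.1 -0.2 -2.6] M [-0.05 -0.01 -0.  ] op 42.2
n 3
[[4.5, 2.1, 35.0], [0, 0, np.float64(0.1)]]
[[4.4, 2.1, 35.0], [0, 0, np.float64(0.1)]]
[[4.5, 2.1, 35.0], [0, 0, np.float64(0.1)]]
```

Request:
{"fn": "servo_tool", "kwargs": {"rows": [[30,[13,6,20],[0,0,0.4]],[30,[0,0,35],[0,0,0]],[30,[0,0,30],[0,0,0]],[30,[0,0,18],[0,0,0]],[30,[0,0,0],[0,0,0]],[30,[0,0,0],[0,0,0]]]}}

```text
clock: 17.05
eef_pos: [547.4, 204.6, 144.5]
tcp_rot: [3.14, 0.0, 1.956]
contact_force: [0.3, 0.1, -2.7]
opening: 0.49
```

```bash
python3 plan.py 42 546,206,121,112.2
python3 - <<'E'
from h import *
a=grab_frame("side");b=grab_frame("top");cv2.imwrite("pics/8s.png",a);cv2.imwrite("pics/8t.png",b)
o=cv2.imread("pics/1s.png")
f=lambda i:cv2.resize(i[150:230,220:300],None,fx=5,fy=5,interpolation=2)
cv2.imwrite("pics/8.png",np.hstack([f(o),f(a)]))
E
```

```text
t 17.05 pos [547.4 204.6 144.5] rpy [179.9   0.  112.1] j6 -0.03 F [ 0.3  0.1 -2.7] M [0.   0.01 0.08] op 41.8
n 1
[[1.8, -0.8, 23.5], [0, 0, np.float64(-0.1)]]
```

View pics/8.png

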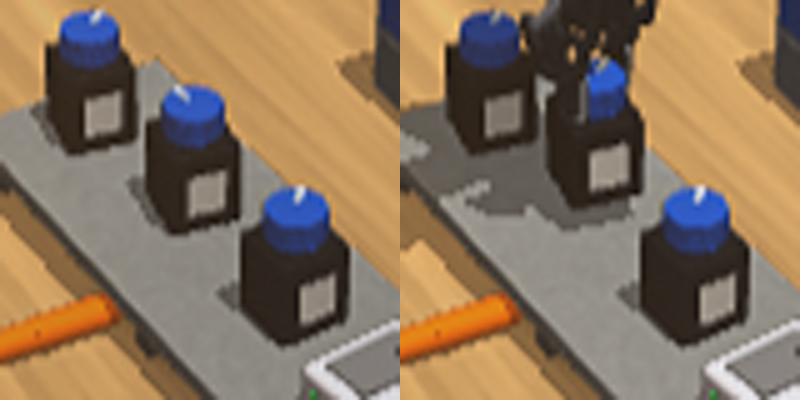

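The held tub at crop (595,150) has the same outline and label orientation as in the original picture at (193,165). I'll lower it to the shelf.

Request:
{"fn": "servo_tool", "kwargs": {"rows": [[30,[2,-1,10],[0,0,0]],[30,[0,0,8],[0,0,0]],[30,[0,0,3],[0,0,0]],[30,[0,0,0],[0,0,0]]]}}

```text
clock: 17.65
eef_pos: [544.9, 205.9, 122.4]
tcp_rot: [-3.141, 0.0, 1.956]
contact_force: [-0.1, 0.4, -2.0]
opening: 0.492
```

```bash
python3 plan.py 42 546,206,121,112.2
```

```text
t 17.65 pos [544.9 205.9 122.4] rpy [-180.     0.   112.1] j6 -0.03 F [-0.1  0.4 -2. ] M [-0.03  0.    0.05] op 42.0
n 1
[[-0.3, 1.1, 1.4], [0, 0, np.float64(-0.1)]]
```

Request:
{"fn": "servo_tool", "kwargs": {"rows": [[30,[0,1,1],[0,0,0]],[30,[0,0,0.7],[0,0,0]],[30,[0,0,0.5],[0,0,0]],[30,[0,0,0],[0,0,0]]]}}

```text
clock: 18.15
eef_pos: [546.2, 206.3, 120.9]
tcp_rot: [3.141, 0.0, 1.956]
contact_force: [-0.8, -0.7, 1.0]
opening: 0.491
```

The shelf now carries the tub. I'll release and back away.

Request:
{"fn": "servo_tool", "kwargs": {"rows": [[30,[0,0,0.3],[0,0,0]],[60,[0,0,0],[0,0,0]],[75,[0,0,0],[0,0,0]],[75,[0,0,0],[0,0,0]],[75,[0,0,-15],[0,0,0]],[75,[0,0,-30],[0,0,0]],[75,[0,0,-45],[0,0,0]],[75,[0,0,-45],[0,0,0]]]}}

```text
clock: 19.15
eef_pos: [546.0, 206.3, 257.6]
tcp_rot: [3.141, 0.0, 1.956]
contact_force: [0.1, -0.2, -0.2]
opening: 0.88
```

Request:
{"fn": "servo_tool", "kwargs": {"rows": [[75,[0,-60,0],[0,0,0]],[75,[0,-60,0],[0,0,0]],[75,[0,-60,0],[0,0,0]],[75,[0,-60,0],[0,0,0]],[75,[0,0,0],[0,0,0]]]}}

```text
clock: 19.77
eef_pos: [320.4, 114.8, 255.8]
tcp_rot: [3.141, 0.0, 1.956]
contact_force: [1.7, 0.9, 0.4]
opening: 0.877
```

```bash
python3 plan.py 42 546,206,121,112.2|head -1
cat > m2.py <<'E'
from m1 import *
a={"side":grab_frame("side"),"top":grab_frame("top")}
for c in a:cv2.imwrite(f"pics/9{c}.png",a[c])
o={c:cv2.imread(f"pics/1{c[0]}.png") for c in a}
for n,p in dict(left=(526,328,-.15),mid=(546,206,-.1),right=(547,65.5,0)).items():
  for nm,I in(("before",o),("after",a)):
    for c in I:
        M=capmask(c,I[c],[p[0],p[1],135]);ff=fit({c:M},p,lambda q:[cyl(q[0],q[1],22,122,146)]);print(n,nm,c,ff[0][:2],round(ff[1],2))
f=lambda i:cv2.resize(i[150:230,220:300],None,fx=5,fy=4,interpolation=2)
g=lambda i:cv2.resize(i[145:205,160:300],None,fx=800/280,fy=800/280,interpolation=2)
T=np.hstack([g(o["top"]),g(a["top"])]);S=np.hstack([f(o["side"]),f(a["side"])])
cv2.imwrite("pics/9.png",np.vstack([T,S]))
E
python3 m2.py
```

```text
t 19.77 pos [320.4 114.8 255.8] rpy [180.    0.  112.1] j6 -0.05 F [1.7 0.9 0.4] M [ 0.02  0.02 -0.02] op 74.9
left before side [528.661 331.098] 0.2
left before top [526.487 329.073] 0.1
left after side [528.661 331.098] 0.2
left after top [526.487 329.073] 0.1
mid before side [549.111 207.832] 0.21
mid before top [545.427 206.021] 0.12
mid after side [546.912 209.013] 0.14
mid after top [545.427 206.022] 0.13
right before side [548.862  67.626] 0.13
right before top [546.959  64.841] 0.12
right after side [548.862  67.626] 0.13
right after top [546.959  64.841] 0.12
```

View pics/9.png

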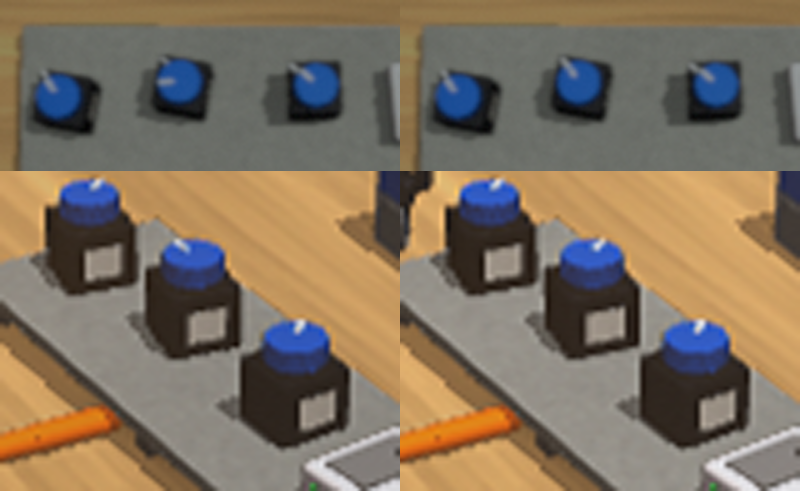

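The tub stands upright in its old place (before/after top pictures agree), and its cap stroke now lines up with the corner stroke at crop (567,65). The neighbours have not moved, so I'll hand in.

```bash
python3 -c "from rig import *;print(sign_off())"
```

```text
the job is handed in; nothing more can be done
None
```

The job is done and handed in at about 20 s on the robot's clock, with no grader verdict reported.

- **Finding it:** The middle tub of the three had the loose cap. I carried it by its body to the 110 x 100 mm cradle.
- **Screwing home:** I turned the cap about 68° clockwise. It resisted at about 0.2 N m, then rose to 2.1 N m at the hard stop.
- **Tug and return:** I lifted the tub out by its cap, with its full weight of about 3 N hanging from it. It is back on the shelf in its old place.

**Last checks:**
- The strokes on the middle tub's cap and corner line up, and it stands upright.
- The top camera puts its cap within 0.1 mm of where it started; the side camera shows a difference of about 2.5 mm, probably because the cap was read with its stroke turned. I judged its yaw only by eye, to within a few degrees.
- The other two tubs and their caps show no change. The gripper is empty and clear of everything.

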